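# Stand the milk jugs by size

## Task

Put the four steel milk jugs away in the walnut jug stand, one in each recess, in order of size: the smallest at the end by the coffee tamper, then step by step up to the largest at the end by the wooden sugar pot. Each jug is to stand upright and flat on the floor of its recess with its handle pointing straight out to the front of the stand, toward the worktop's front edge. Do not knock any jug over, and leave the tamper and the sugar pot where they are.

Things in the scene. Friction and masses are not known exactly. Their poses are not given: they have to be found in the camera images.
- jug_mini: Steel milk jug, the smallest of four, open, loose: spout on its +y side, strap handle on -y. 56 mm high; round body 42 mm across at the foot, 38 mm at the neck. Grip it across the body along its x axis, 40 mm above the foot, where it is 38 mm wide. Back of the handle 35 mm from the axis. Origin: centre of the underside, on the round axis; z up. 85 g, give or take 30 %.
- jug_small: Steel milk jug, the second smallest of four, open, loose: spout on its +y side, strap handle on -y. 68 mm high; round body 52 mm across at the foot, 47 mm at the neck. Grip it across the body along its x axis, 51 mm above the foot, where it is 47 mm wide. Back of the handle 43 mm from the axis. Origin: centre of the underside, on the round axis; z up. 130 g, give or take 30 %.
- jug_medium: Steel milk jug, the second largest of four, open, loose: spout on its +y side, strap handle on -y. 82 mm high; round body 62 mm across at the foot, 56 mm at the neck. Grip it across the body along its x axis, 61 mm above the foot, where it is 56 mm wide. Back of the handle 52 mm from the axis. Origin: centre of the underside, on the round axis; z up. 190 g, give or take 30 %.
- jug_large: Steel milk jug, the largest of four, loose: spout on its +y side, strap handle on -y. 96 mm high; round body 73 mm across at the foot, 66 mm from 50 mm up. Grip it across the body along its x axis, 70 mm above the foot. Origin: on the underside, 9 mm from the round axis toward the handle: the axis is at y = +9 mm, the handle's back at y = -54 mm; z up. 260 g, give or take 30 %.
- stand: Dark walnut board, 126 x 414 x 22 mm, fixed on the worktop. Four equal round recesses with black rubber floors, centres at x = 0, y = -147, -49, 49, 147 mm; 82 mm across (90 at the bevelled mouth), floor 12 mm above the board's underside, 10 mm below its top. Origin: centre of the underside; x to its back (away from the robot), y along the row to the left, z up.
- tamper: Coffee tamper: turned wooden handle upright on a steel disc 57 mm across, 82 mm high, loose. Marks one end of the stand: it stands on the worktop about 262 mm along the row from the stand's centre, off the left or the right end. Origin: centre of its underside.
- sugar_pot: Small turned wooden sugar pot, open, empty, 73 mm across, 35 mm high, loose. Stands on the worktop about 262 mm from the stand's centre, off the other end of the row. Origin: centre of its underside.
There are look-alikes about, which are no part of the job. Leave any yellow look-alike of the jug_large alone.

How it is judged (in metres and radians):
At the end, for the whole second after the job is handed in: From the tamper's end to the sugar pot's, the four recesses hold the smallest, second smallest, second largest and largest jug, each foot on the recess floor (height within 3 mm), upright within 0.08 rad, handle to the stand's front within 25 degrees, released and at rest (z of jug_mini in the frame of stand between 0.009 and 0.015 m and angle between each of jug_mini, jug_small, jug_medium, jug_large's own z axis and vertical below 0.08 rad and angle between the y axis of each of jug_mini, jug_small, jug_medium, jug_large and the x axis of stand, either way round below 0.44 rad and linear speed of each of jug_mini, jug_small, jug_medium, jug_large below 0.02 m/s and z of jug_small in the frame of stand between 0.009 and 0.015 m and z of jug_medium in the frame of stand between 0.009 and 0.015 m and z of jug_large in the frame of stand between 0.009 and 0.015 m and ((y of tamper in the frame of stand above 0 m and x of jug_mini in the frame of stand between -0.023 and 0.023 m and y of jug_mini in the frame of stand between 0.124 and 0.17 m and x of stand in the frame of jug_mini above 0.02 m and x of jug_small in the frame of stand between -0.02 and 0.02 m and y of jug_small in the frame of stand between 0.029 and 0.069 m and x of stand in the frame of jug_small above 0.02 m and x of jug_medium in the frame of stand between -0.015 and 0.015 m and y of jug_medium in the frame of stand between -0.064 and -0.034 m and x of stand in the frame of jug_medium below -0.02 m and x of jug_large in the frame of stand between -0.021 and 0.003 m and y of jug_large in the frame of stand between -0.159 and -0.135 m and x of stand in the frame of jug_large below -0.02 m) or (y of tamper in the frame of stand below 0 m and x of jug_mini in the frame of stand between -0.023 and 0.023 m and y of jug_mini in the frame of stand between -0.17 and -0.124 m and x of stand in the frame of jug_mini below -0.02 m and x of jug_small in the frame of stand between -0.02 and 0.02 m and y of jug_small in the frame of stand between -0.069 and -0.029 m and x of stand in the frame of jug_small below -0.02 m and x of jug_medium in the frame of stand between -0.015 and 0.015 m and y of jug_medium in the frame of stand between 0.034 and 0.064 m and x of stand in the frame of jug_medium above 0.02 m and x of jug_large in the frame of stand between -0.021 and 0.003 m and y of jug_large in the frame of stand between 0.135 and 0.159 m and x of stand in the frame of jug_large above 0.02 m))); the robot touches nothing.
It fails at once if a jug is knocked over (angle between any of jug_mini, jug_small, jug_medium, jug_large's own z axis and vertical above 0.8 rad).
It fails at once if the tamper or the sugar pot is pushed away by more than 2 cm or knocked over (distance of any of tamper, sugar_pot from where it was at the start of the episode above 0.02 m or angle between any of tamper, sugar_pot's own z axis and vertical above 0.5 rad).
It also fails if it takes over 90 s, if anything falls off the work surface, if the arm or the gripper's body presses on something with over 40 N, if the wrist force passes 120 N, or if a joint passes its speed limit or range.

## Robot

A 6-joint arm with a two-finger parallel gripper is mounted at the origin on a cart in front of the work surface, level with it; the furniture and walls round the work are solid. World frame = base frame: x ahead of the robot, y to its left, z up, the work surface at z = 0. Lengths are in m, angles in degrees, forces in N, time in s.
With the tool pointing down it reaches from about 0.325 to 0.775 m from the base axis. Payload 9.3 kg.
Tool frame: the origin (TCP) lies between the finger pads; the fingertips stand 11 mm ahead of it and the grasp point (between the pads) lies 8 mm behind it; z points along the fingers, y is the line along which they close (so a half turn about z gives the same grasp; the last joint's range is limited). The gripper opens to 85 mm and grips with 20 to 120 N. Pads are 22 mm wide; open, the fingers measure 114 mm over their backs; the gripper's body (76 mm by 85 mm) begins 54 mm behind the grasp point. The pads swing forward as they close: fully open they stand 13 mm farther back than shut.
Start: joints at [-75.149, 14.817, 1.232, 76.415, 0, 81.257], TCP at [0.22, -0.504, 0.242] pointing down, gripper open.
Joint ranges: [-174.27, 174.27], [-52.1, 104.24], [-59.71, 78.15], [-110.17, 111.67], [-87.03, 83.33], [-180, 180]. Speed limits (degrees/s): [127.2, 127.2, 159.86, 180, 180, 180].

## Interface

Orientations are given as [roll, pitch, yaw] about the fixed x, y, z axes, in that order (R = Rz(yaw) Ry(pitch) Rx(roll)).
In Python, from workcell import env gives the robot as it stands.
- The arm moves only by the shell command python3 -m creep 'ROWS' [OPENING]. ROWS is JSON, a list of rows, each a list of 4 numbers: the shift along the tool's x, y, z in mm, then the turn about the tool's z in degrees. A call has 1 to 12 rows; each row is the pose to reach, as a shift and turn from the pose commanded when the call began, along the tool's axes at that moment; what a row does not reach only later rows make up. A row lasts 1/8 s, in which the tool goes at most 62.5 mm and 10.7 degrees, less where a joint would pass 70% of its speed; a pose out of reach is approached as far as the arm can. A call with a gripper value outside its range is refused whole. OPENING is the opening, from 0 (shut) to 1 (fully open), set as the call begins (- or left out, the last holds). The fingers move at their own pace and stop on an object; the grip force is fixed at half the most. Time passes only in rows, so rows that repeat a pose let the fingers close. It gives the time, the measured TCP pose, the force, the opening and the grip force at its end, in the units of the state.
- env.read_state(): the state, without advancing time (a new reading comes with each control period).
- env.capture(name): name is "scene" or "top" or "wrist"; returns a dict with "pixels" (384x512x3 uint8, red, green, blue), "camera_matrix" (3x3 intrinsics, pixels), "k1" (the pictures are not rectified: a ray, as slopes to the right and down, at radius r is drawn at 1 + k1 r^2 times it, then the intrinsics apply), "R" (3x3) and "t" (3): a world point X has camera coordinates R X + t. Camera axes: x right, y down, z forward; pixel columns grow to the right and rows downward; lengths in m; the calibration is good to about 2 mm. A picture is of the moment at which its call begins. There is no depth.
- env.finish_job(): hands the job in; it is judged then, once.
Trained networks look in the newest picture that a camera, given by its name, has taken for a name from the list of things; names that differ only in an ending like _2 or _b are one class to them, and where a whole thing is asked for, a point or a joint stands for the part that bears it (a point fixed in the world has none). Each returns a list of dicts, best first, with "score" (0 to 1); they miss things now and then, are a little off and sometimes report something else, mostly with a low value. They report only what shows in the picture. A call takes as long as a camera call. They do not tell look-alikes from the thing itself.
- env.masks_of(camera, target): "pixels" (384x512 bool, what is visible of it) and "rect" ([left, top, right, bottom] in pixels, round what is visible of it).
The state is a dict: "clock": time; "joint_pos": joint angles; "qd": joint speeds; "joint_torque": joint torques, N m; "ee_pos": TCP position; "eef_rot": TCP orientation; "ft_force": force on the tool from outside, world axes, zero at the start; "ft_torque": the same for the moment, N m; "gripper_width": finger opening in m; "grasp_force": force on a finger pad.
Only numpy, scipy, OpenCV 4.12 (cv2) and the standard library are available. Lean on these libraries where they do the work, as an engineer would, in place of code of your own. Each camera call takes 0.05 s, during which the arm holds its last target. There are 200 camera calls.

## Working session

There is one attempt and no reset: what is moved stays moved. The work goes in short steps, Python scripts to look and compute and a shell command to move; the robot and the scene stay as the last step left them, time stands still between calls to the robot, and variables do not carry over. Pictures are saved under pics/ and viewed, at most 14 in all, crops included, and the job is handed in when it is done.

```bash
ls; mkdir -p pics; cat > h.py <<'E'
import numpy as np, cv2
from workcell import env
def cap(n,f=None):
    c=env.capture(n)
    if f: cv2.imwrite('pics/'+f,c['pixels'][:,:,::-1])
    return c
def ray(c,u,v):
    K=np.array(c['camera_matrix']);d=np.array([(u-K[0,2])/K[0,0],(v-K[1,2])/K[1,1]])
    s=d.copy()
    for _ in range(30): s=d/(1+c['k1']*(s@s))
    R=np.array(c['R']);t=np.array(c['t'])
    return -R.T@t, R.T@np.array([s[0],s[1],1])
def onz(c,u,v,z):
    o,r=ray(c,u,v); return o+r*(z-o[2])/r[2]
def proj(c,X):
    p=np.array(c['R'])@np.array(X,float)+np.array(c['t']); s=p[:2]/p[2]; s=s*(1+c['k1']*(s@s))
    K=np.array(c['camera_matrix']); return np.array([K[0,0]*s[0]+K[0,2],K[1,1]*s[1]+K[1,2]])
E
python3 - <<'E'
from h import *
for n in ['scene','top','wrist']:
    c=cap(n,n+'0.png'); print(n,-np.array(c['R']).T@c['t'],np.array(c['R']).round(2).tolist(),c['k1'])
    for t in ['jug_mini','jug_small','jug_medium','jug_large','stand','tamper','sugar_pot']:
        print(t,[(round(m['score'],2),m['rect']) for m in env.masks_of(n,t)])
print(env.read_state())
im=cv2.imread('pics/top0.png');cv2.imwrite('pics/top0b.png',cv2.resize(im,(800,600),interpolation=cv2.INTER_CUBIC))
im=cv2.imread('pics/scene0.png');cv2.imwrite('pics/scene0b.png',cv2.resize(im,(800,600),interpolation=cv2.INTER_CUBIC))
E
```

```text
pics
scene [-0.26024015  0.86254519  0.81190335] [[-0.7, -0.71, 0.02], [-0.41, 0.38, -0.83], [0.58, -0.59, -0.56]] -0.05040787632836256
jug_mini [(0.9, [224.1, 235.6, 242.8, 267.1]), (0.73, [122.3, 242.4, 150.0, 269.8])]
jug_small [(0.91, [319.4, 170.4, 334.9, 199.8])]
jug_medium [(0.92, [290.8, 184.7, 315.2, 218.6])]
jug_large [(0.59, [245.4, 203.1, 279.4, 240.9]), (0.57, [293.7, 183.6, 314.4, 220.2])]
stand [(0.66, [138.5, 182.4, 262.5, 256.4])]
tamper [(0.79, [248.3, 163.0, 271.5, 189.8])]
sugar_pot [(0.79, [122.1, 242.2, 153.2, 269.5])]
top [0.4110397  0.04546714 1.06107175] [[-0.01, -1.0, -0.02], [-0.99, 0.01, -0.1], [0.1, 0.02, -0.99]] -0.05931099974378461
jug_mini [(0.53, [188.0, 210.9, 205.7, 227.7])]
jug_small [(0.63, [341.6, 204.2, 361.0, 227.7])]
jug_medium [(0.96, [289.3, 202.8, 311.2, 236.4])]
jug_large [(0.77, [226.6, 199.3, 252.9, 230.3]), (0.59, [381.7, 197.9, 415.7, 228.7])]
stand [(0.69, [150.7, 127.3, 292.3, 185.1])]
tamper [(0.64, [298.8, 137.5, 319.2, 158.2]), (0.48, [342.3, 201.9, 361.6, 226.7])]
sugar_pot [(0.92, [123.2, 153.6, 150.1, 179.6])]
wrist [ 0.2868873
[... 185 characters left out ...]
sugar_pot []
{'clock': 1.2, 'joint_pos': array([-7.51486473e+01,  1.48148372e+01,  1.23110268e+00,  7.64162907e+01,
        4.72309208e-04,  8.12574270e+01]), 'qd': array([-0.05858998,  0.02081751, -0.0807778 , -0.0593075 ,  0.05066066,
        0.00208625]), 'joint_torque': array([-1.95661996e-03, -5.55401695e+01,  3.44736922e+01,  1.34858394e-03,
       -2.25159515e-04, -5.49894423e-06]), 'ee_pos': array([ 0.22013839, -0.504003  ,  0.24229109]), 'eef_rot': array([ 1.79999953e+02, -4.70643873e-04,  2.35939257e+01]), 'ft_force': array([-0.06804324, -0.069641  , -0.54328703]), 'ft_torque': array([ 0.00805792,  0.03973203, -0.01592426]), 'grasp_force': 0.0, 'gripper_width': 0.08510399406153354}
```

View pics/top0b.png

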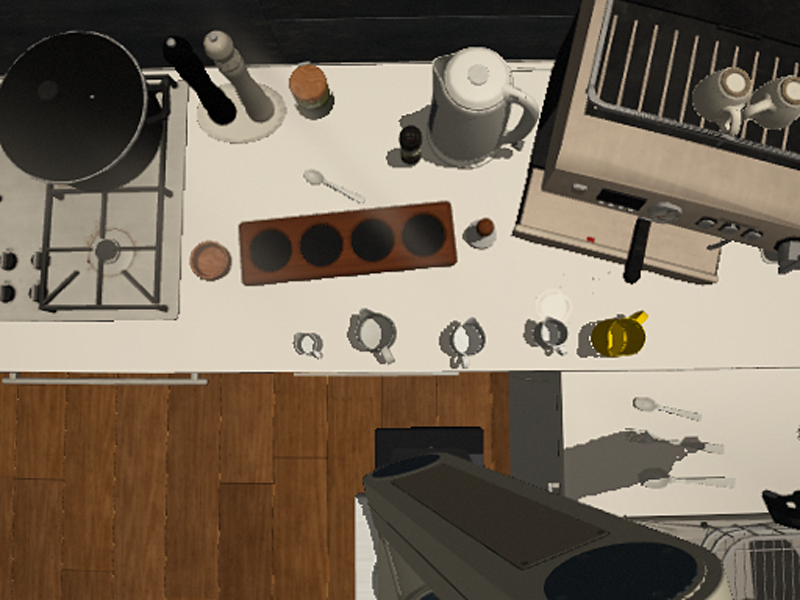

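View pics/scene0b.png

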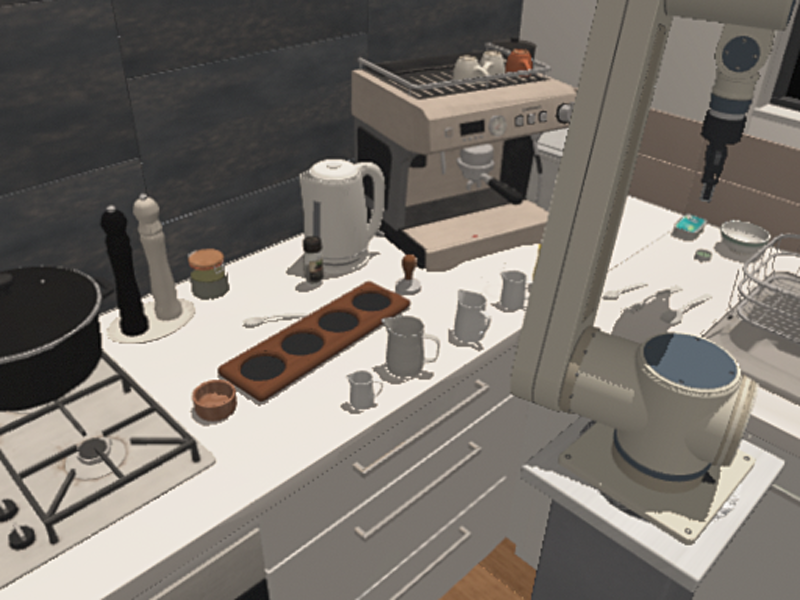

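Tamper is at the stand's right end (482,232) and the sugar pot at the left end (210,260), both in 800-px top coordinates. Jugs in the top view are mini (308,343), large (372,335), medium (465,340), small (548,335). What could pass for jug_large is the steel jug (372,335) or the yellow one (618,335); the steel one is right. jug_mini could also be confused with the sugar pot (scene mask 0.73), and jug_small with the tamper (0.48).

```bash
python3 - <<'E'
from h import *
c=cap('top');px=c['pixels']
H=dict(jug_mini=.056,jug_small=.068,jug_medium=.082,jug_large=.096,tamper=.082,sugar_pot=.035)
for t,h in H.items():
    for m in env.masks_of('top',t):
        ys,xs=np.nonzero(m['pixels']); print(t,round(m['score'],2),onz(c,xs.mean(),ys.mean(),h*.7).round(3),len(xs))
hsv=cv2.cvtColor(px,cv2.COLOR_RGB2HSV)
m=env.masks_of('top','stand')[0]; P=m['pixels'].astype(np.uint8); P=cv2.morphologyEx(P,cv2.MORPH_CLOSE,np.ones((5,5)))
P=cv2.morphologyEx(P,cv2.MORPH_OPEN,np.ones((5,5)))
k=max(cv2.findContours(P,cv2.RETR_EXTERNAL,cv2.CHAIN_APPROX_NONE)[0],key=cv2.contourArea)
w=np.array([onz(c,u,v,.022)[:2] for u,v in k[:,0].astype(float)],np.float32)
print(cv2.minAreaRect(w*1000))
# dark recesses
dark=((px.max(2)<48)).astype(np.uint8)*P
n,_,st,ce=cv2.connectedComponentsWithStats(dark)
for s,q in zip(st[1:],ce[1:]):
    if s[4]>150: print(s,q,onz(c,*q,.016).round(4))
x=cv2.resize(px[195:240,180:425],None,fx=3.2,fy=3.2,interpolation=cv2.INTER_CUBIC); cv2.imwrite('pics/crop1.png',x[:,:,::-1])
E
```

```text
jug_mini 0.64 [0.434 0.238 0.039] 215
jug_small 0.64 [ 0.447 -0.204  0.048] 347
jug_medium 0.65 [ 0.437 -0.051  0.057] 483
jug_large 0.98 [0.452 0.113 0.067] 625
jug_large 0.85 [ 0.442 -0.32   0.067] 790
tamper 0.7 [ 0.632 -0.08   0.057] 318
sugar_pot 0.56 [0.592 0.432 0.024] 484
((623.27197265625, 173.03890991210938), (128.4399871826172, 413.5882873535156), 5.002626895904541)
[261 137  24  26 365] [273.96712329 147.52054795] [0.6464 0.0159 0.016 ]
[225 141  27  26 525] [237.11238095 154.04952381] [0.6278 0.1257 0.016 ]
[192 143  27  28 571] [205.1558669  156.39229422] [0.6219 0.2212 0.016 ]
[164 147  22  26 321] [176.41121495 157.26479751] [0.6203 0.3078 0.016 ]
```

View pics/crop1.png

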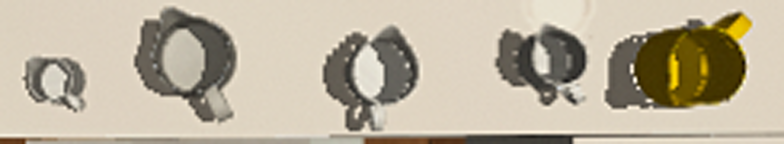

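The close crop shows, left to right: mini, steel large, medium, small, then the yellow look-alike (690,65). The steel large at (200,60) is the one I want. The handles point roughly to the front, slightly rotated. Next I move the wrist camera over the row.

```bash
python3 -m creep '[[315,-271,-20,-60],[315,-271,-20,-156],[315,-271,-20,-156],[315,-271,-20,-156],[315,-271,-20,-156],[315,-271,-20,-156],[315,-271,-20,-156],[315,-271,-20,-156],[315,-271,-20,-156],[315,-271,-20,-156],[315,-271,-20,-156],[315,-271,-20,-156]]' 1; python3 -m creep '[[0,0,0,-11],[0,0,0,-22],[0,0,0,-28],[0,0,0,-28],[0,0,0,-28]]'
python3 - <<'E'
from h import *
s=env.read_state();print(s['clock'],s['ee_pos'],s['eef_rot'],s['joint_pos'])
c=cap('wrist','w1.png');print(c['camera_matrix'],-np.array(c['R']).T@c['t'])
for t in ['jug_small','jug_medium','jug_large']:print(t,[(round(m['score'],2),m['rect']) for m in env.masks_of('wrist',t)])
E
```

```text
clock: 3.1
ee_pos: [0.4003, -0.1296, 0.2624]
eef_rot: [180.0, 0.0, 152.9]
ft_force: [0.4, 0.2, 0.6]
gripper_width: 0.0853
grasp_force: 0.0
clock: 3.72
ee_pos: [0.4003, -0.1296, 0.2623]
eef_rot: [-180.0, 0.0, -179.6]
ft_force: [0.1, -0.1, -0.6]
gripper_width: 0.0851
grasp_force: 0.0
3.725 [ 0.40033367 -0.12958336  0.26232852] [-1.79997605e+02  6.67419096e-03 -1.79635645e+02] [-2.93966127e+01  1.77346599e+00 -1.16818165e+01  7.65377347e+01
  1.23369851e-03 -2.97609679e+01]
[[277.84330065   0.         258.43869839]
 [  0.         277.84330065 196.25181819]
 [  0.           0.           1.        ]] [ 0.32621285 -0.1304337   0.39426014]
jug_small [(0.76, [182.4, 179.7, 225.8, 239.0])]
jug_medium []
jug_large [(0.58, [71.2, 169.3, 152.9, 239.2]), (0.55, [399.9, 169.2, 486.1, 254.6])]
```

View pics/w1.png

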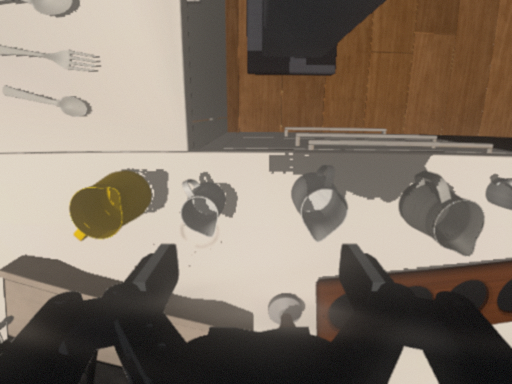

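The wrist view shows yellow (105,205), small (203,207), medium (320,203), large (440,215) and mini (500,192) at the edge. The tamper is at (287,308) and the stand at lower right. I'll take a second view further left.

```bash
cp pics/w1.png /tmp/; python3 - <<'E'
from h import *
import pickle
D=[]
for n in ['wrist','top']:
    c=cap(n); ms={t:[(m['score'],m['pixels']) for m in env.masks_of(n,t)] for t in ['jug_mini','jug_small','jug_medium','jug_large']}
    D.append((c,ms)); 
pickle.dump(D,open('d1.pkl','wb'))
E
python3 -m creep '[[0,62,0,0],[0,125,0,0],[0,187,0,0],[0,250,0,0],[0,250,0,0],[0,250,0,0]]'
cat > fit.py <<'E'
from h import *
from scipy.optimize import minimize
# foot r, neck r, height, handle back, axis-y offset, grip h
J=dict(jug_mini=(.021,.019,.056,.035,0,.040),jug_small=(.026,.0235,.068,.043,0,.051),jug_medium=(.031,.028,.082,.052,0,.061),jug_large=(.0365,.033,.096,.063,0,.070))
A=np.linspace(0,2*np.pi,40)
def sil(c,t,x,y,yaw,z):
    rf,rn,h,hb,_,_=J[t]; im=np.zeros((384,512),np.uint8)
    Rm=np.array([[np.cos(yaw),-np.sin(yaw)],[np.sin(yaw),np.cos(yaw)]])
    def draw(P):
        P=np.array(P); P=np.c_[P[:,:2]@Rm.T+[x,y],P[:,2]+z]
        q=np.array([proj(c,p) for p in P])
        cv2.fillConvexPoly(im,(cv2.convexHull(q.astype(np.float32))*16).astype(np.int32),1,shift=4,lineType=8)
    circ=lambda r,zz:np.c_[r*np.cos(A),r*np.sin(A),0*A+zz]
    draw(np.r_[circ(rf,0),circ(rf,h*.1),circ(rn,h*.7)]); draw(np.r_[circ(rn,h*.7),circ(rn,h)])
    w=.15*rf*1.3; draw([[s*w,yy,zz] for s in(-1,1) for yy in(-rn*.8,-hb) for zz in(.35*h,.85*h)])
    draw(np.r_[circ(rn,h)[::4],[[0,rn*1.35,h]],[[0,rn,h*.75]]])
    return im
def fit(t,views,p0,fitz=False):
    def cost(p):
        s=0
        for c,m in views:
            S=sil(c,t,p[0],p[1],p[2],p[3] if fitz else 0).astype(bool)
            s+=1-(S&m).sum()/max(1,(S|m).sum())
        return s/len(views)
    best=None
    for y0 in np.radians([-60,-30,0,30,60]):
        q=np.array([p0[0],p0[1],y0]+([0] if fitz else []))
        sx=np.vstack([q]+[q+d for d in np.eye(len(q))*([.008,.008,.3]+([.01] if fitz else []))])
        r=minimize(cost,q,method='Nelder-Mead',options=dict(initial_simplex=sx,maxiter=90,xatol=1e-4,fatol=1e-4))
        if best is None or r.fun<best.fun: best=r
    return best
E
python3 - <<'E'
from fit import *
import pickle
D=pickle.load(open('d1.pkl','rb'))
for n in ['wrist','scene']:
    c=cap(n,n[0]+'2.png'); D.append((c,{t:[(m['score'],m['pixels']) for m in env.masks_of(n,t)] for t in J}))
pickle.dump(D,open('d2.pkl','wb'))
P0=dict(jug_mini=(.434,.238),jug_small=(.447,-.204),jug_medium=(.437,-.051),jug_large=(.452,.113))
for t,p in P0.items():
    V=[];nm=[]
    for i,(c,ms) in enumerate(D):
        e=proj(c,[*p,J[t][2]/2])
        for s,m in ms[t]:
            ys,xs=np.nonzero(m)
            if len(xs) and np.hypot(xs.mean()-e[0],ys.mean()-e[1])<18 and xs.max()<508: V.append((c,m));nm.append(i);break
    r=fit(t,V,p,True); r2=fit(t,V,p)
    print(t,nm,'z-fit',r.x[3].round(4),round(r.fun,3),'|',r2.x[:2].round(4),np.degrees(r2.x[2]).round(1),round(r2.fun,3),r.x[:2].round(4),np.degrees(r.x[2]).round(1))
E
```

```text
clock: 5.18
ee_pos: [0.398, 0.1206, 0.2622]
eef_rot: [-180.0, -0.0, -179.4]
ft_force: [0.7, -1.0, -0.4]
gripper_width: 0.0855
grasp_force: 0.0
jug_mini [1, 2, 3] z-fit 0.0016 0.127 | [0.4331 0.2407] -44.0 0.131 [0.4328 0.2408] -52.5
jug_small [0, 1, 2, 3] z-fit 0.0004 0.236 | [ 0.4507 -0.2049] -66.1 0.235 [ 0.45   -0.2046] -65.4
jug_medium [0, 1, 2, 3] z-fit 0.0004 0.08 | [ 0.4402 -0.0521] -100.4 0.081 [ 0.4403 -0.0523] -100.8
jug_large [0, 1, 2, 3] z-fit -0.0046 0.1 | [0.4535 0.1153] -62.3 0.107 [0.4538 0.1159] -63.3
```

```bash
python3 - <<'E'
from fit import *
import pickle
D=pickle.load(open('d2.pkl','rb'))
est=dict(jug_mini=(.4331,.2407,-48),jug_small=(.4505,-.2048,-66),jug_medium=(.4402,-.0521,-100),jug_large=(.4536,.1155,-63))
out=[]
for i,crop in((0,(150,260,160,512)),(2,(150,352,100,512))):
    c=D[i][0]; im=c['pixels'][:,:,::-1].copy(); im=cv2.resize(im,None,fx=2,fy=2,interpolation=cv2.INTER_CUBIC)
    for t,(x,y,a) in est.items():
        s=cv2.resize(sil(c,t,x,y,np.radians(a),0),None,fx=2,fy=2,interpolation=cv2.INTER_NEAREST)
        cv2.drawContours(im,cv2.findContours(s,0,2)[0],-1,(0,0,255),1)
    ps=np.radians(5); o=np.array([.6233,.1730]);Rs=np.array([[np.cos(ps),-np.sin(ps)],[np.sin(ps),np.cos(ps)]])
    W=lambda x,y,z:proj(c,[*(o+Rs@[x,y]),z])*2
    q=np.array([W(a,b,.022) for a,b in[(-.063,-.207),(.063,-.207),(.063,.207),(-.063,.207)]],np.int32);cv2.polylines(im,[q],True,(0,255,0),1)
    for yy in(-.147,-.049,.049,.147):
        cv2.polylines(im,[np.array([W(.045*np.cos(a),yy+.045*np.sin(a),.022) for a in A],np.int32)],True,(0,255,0),1)
    a,b,l,r=[2*k for k in crop]; k=im[a:b,l:r]; out.append(cv2.copyMakeBorder(k,0,0,0,824-k.shape[1],0))
o=np.vstack(out); f=min(800/o.shape[1],600/o.shape[0]); cv2.imwrite('pics/ov.png',cv2.resize(o,None,fx=f,fy=f))
E
```

```text
(no output)
```

View pics/ov.png

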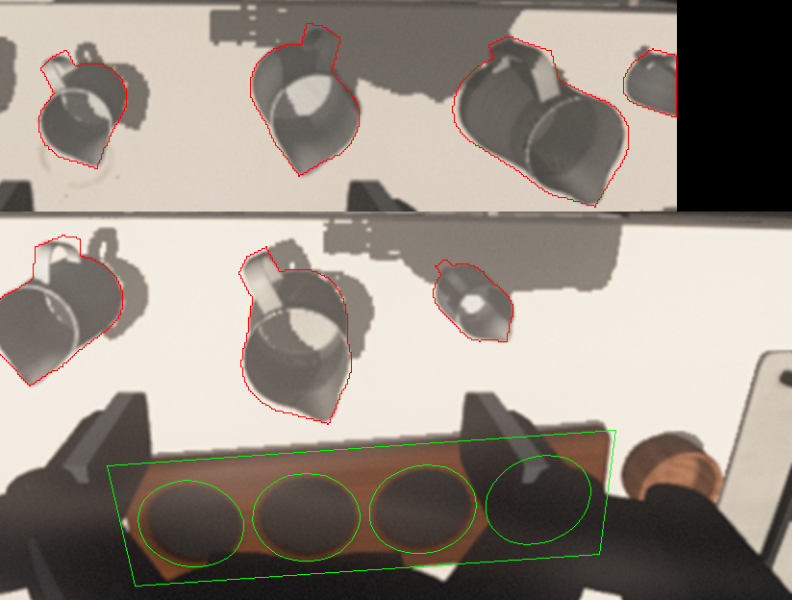

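Jug overlays match well, and the feet stand at z≈0. The stand outline is about 3 mm off at the front edge, so I'll refine it from two views.

```bash
python3 - <<'E'
from fit import *
import pickle
V=[]
for n in ['top','scene']:
    c=cap(n); m=env.masks_of(n,'stand')
    px=c['pixels'].astype(int); M=np.zeros((384,512),np.uint8)
    q=max(m,key=lambda k:k['score'])['pixels'].astype(np.uint8)
    print(n,q.sum(),m[0]['rect']); V.append((c,q>0))
def sil2(c,p):
    o=p[:2];ps=p[2];Rs=np.array([[np.cos(ps),-np.sin(ps)],[np.sin(ps),np.cos(ps)]])
    q=np.array([proj(c,[*(o+Rs@[a,b]),z]) for a in(-.063,.063) for b in(-.207,.207) for z in(0,.022)],np.float32)
    im=np.zeros((384*4,512*4),np.uint8);cv2.fillConvexPoly(im,((cv2.convexHull(q)+.5)*64).astype(np.int32),1,shift=4);return cv2.resize(im.astype(np.float32),(512,384),interpolation=cv2.INTER_AREA)
for vs in ([V[0]],[V[1]],V):
    f=lambda p:sum(np.abs(sil2(c,p)-m).sum()/m.sum() for c,m in vs)
    q=np.array([.6233,.173,np.radians(5)])
    r=minimize(f,q,method='Nelder-Mead',options=dict(initial_simplex=np.vstack([q,q+[.006,0,0],q+[0,.006,0],q+[0,0,.03]]),maxiter=150))
    print(r.x[:2].round(4),np.degrees(r.x[2]).round(2),round(r.fun,3))
# independent: recess dark centres in each cam from walnut colour holes
for c,m in V:
    px=c['pixels'].astype(int); br=(px[...,0]-px[...,2]>22)&(px[...,0]>45)
    u8=cv2.dilate(m.astype(np.uint8),np.ones((5,5)))
    hole=((~br)&(cv2.erode(m.astype(np.uint8),np.ones((5,5)))>0)).astype(np.uint8)
    n,_,st,ce=cv2.connectedComponentsWithStats(hole)
    for s,e in zip(st[1:],ce[1:]):
        if s[4]>120: print(s[:5],e.round(1),onz(c,*e,.018).round(4))
E
```

```text
top 5538 [153.8, 128.9, 292.3, 185.2]
scene 3636 [140.8, 179.9, 261.2, 257.0]
[0.6264 0.1722] 5.23 0.082
[0.6282 0.1696] 6.63 0.126
[0.6265 0.1699] 5.76 0.215
[257 137  28  27 578] [270.6 150. ] [0.6386 0.026  0.018 ]
[225 140  27  27 573] [237.8 153.3] [0.6296 0.1235 0.018 ]
[192 143  27  28 578] [205.2 156.4] [0.6215 0.2208 0.018 ]
[160 147  27  27 555] [172.9 159.9] [0.6122 0.3177 0.018 ]
[226 187  24  12 219] [237.2 192.9] [0.6346 0.0309 0.018 ]
[204 200  25  13 252] [216.1 205.7] [0.6259 0.1281 0.018 ]
[180 213  27  14 296] [193.1 219.7] [0.6169 0.2254 0.018 ]
[154 228  29  16 345] [167.6 235.2] [0.6078 0.3234 0.018 ]
```

```bash
python3 -m creep '[[-55,-6,50,-10],[-55,-6,112,-20],[-55,-6,112,-26],[-55,-6,112,-26],[-55,-6,112,-26]]' 1
cat > to.py <<'E'
import sys,numpy as np
from workcell import env
# to.py x y z yaw : tool-frame step from measured pose
x,y,z,a=map(float,sys.argv[1:5]); s=env.read_state(); p=s['ee_pos'];t=np.radians(s['eef_rot'][2])
d=np.array([x,y,z])-p
print('clock',round(s['clock'],2),'pos',p.round(4),'yaw',round(s['eef_rot'][2]%360,1),'joints',s['joint_pos'].round(0))
print('step',round(1e3*(d[0]*np.cos(t)+d[1]*np.sin(t)),1),round(1e3*(d[0]*np.sin(t)-d[1]*np.cos(t)),1),round(-1e3*d[2],1),round((s['eef_rot'][2]-a+180)%360-180,1))
E
python3 to.py .4536 .1155 .062 207
```

```text
clock: 6.5
ee_pos: [0.4536, 0.115, 0.1511]
eef_rot: [-180.0, 0.1, -153.6]
ft_force: [0.4, -1.4, 0.5]
gripper_width: 0.0852
grasp_force: 0.0
clock 6.5 pos [0.4536 0.115  0.1511] yaw 206.4 joints [  4.  10. -19.  61.   0. -22.]
step -0.2 0.5 89.1 -0.6
```

```bash
python3 -m creep '[[0,0,45,-1],[0,0,80,-1],[0,0,89,-1],[0,0,89,-1]]' 1; python3 -m creep '[[0,0,0,0],[0,0,0,0],[0,0,0,0],[0,0,0,0],[0,0,0,0]]' 0; python3 to.py .4536 .1155 .062 207
```

```text
clock: 7.0
ee_pos: [0.4536, 0.115, 0.0621]
eef_rot: [-180.0, 0.0, -152.5]
ft_force: [0.4, -0.5, -0.6]
gripper_width: 0.0851
grasp_force: 0.0
clock: 7.62
ee_pos: [0.4541, 0.1153, 0.0632]
eef_rot: [-180.0, 0.2, -152.5]
ft_force: [-2.9, 0.8, 9.6]
gripper_width: 0.0632
grasp_force: 63.1
clock 7.62 pos [0.4541 0.1153 0.0632] yaw 207.5 joints [  4.  14. -28.  48.   0. -24.]
step 0.4 0.4 1.2 0.5
```

```bash
python3 -m creep '[[0,0,-30,0],[0,0,-80,0],[0,0,-125,0],[0,0,-125,0]]' 0; python3 to.py .6122 .3189 .187 185.2; python3 - <<'E'
from h import *
cap('scene','s3.png')
E
```

```text
clock: 8.12
ee_pos: [0.4548, 0.115, 0.1901]
eef_rot: [-179.8, 0.4, -152.5]
ft_force: [-0.5, 0.1, -3.8]
gripper_width: 0.0631
grasp_force: 66.6
clock 8.12 pos [0.4548 0.115  0.1901] yaw 207.5 joints [  4.   8. -15.  66.   0. -24.]
step -233.7 108.2 3.1 22.3
```

```bash
python3 -m creep '[[-50,23,0,5],[-100,46,0,12],[-150,70,0,18],[-200,93,0,22],[-234,108,0,22],[-234,108,0,22],[-234,108,0,22]]' 0; python3 to.py .6122 .3189 .085 185.5; python3 - <<'E'
from h import *
c=cap('wrist','w3.png'); ts=['jug_large','stand']
cap('top','t3.png')
E
python3 -c "
import cv2,numpy as np
a=cv2.imread('pics/w3.png');b=cv2.imread('pics/t3.png')[100:250,100:330]
b=cv2.resize(b,None,fx=384/150*0.65,fy=384/150*0.65);a=cv2.resize(a,None,fx=.9,fy=.9)
h=max(a.shape[0],b.shape[0]);f=lambda k:cv2.copyMakeBorder(k,0,h-k.shape[0],0,0,0)
o=np.hstack([f(a),f(b)]);k=min(1,800/o.shape[1]);cv2.imwrite('pics/m3.png',cv2.resize(o,None,fx=k,fy=k))"
```

```text
clock: 9.05
ee_pos: [0.6101, 0.3184, 0.1846]
eef_rot: [-179.9, -0.2, -174.5]
ft_force: [-0.2, 0.3, -2.8]
gripper_width: 0.0629
grasp_force: 66.8
clock 9.05 pos [0.6101 0.3184 0.1846] yaw 185.5 joints [21. 30. 16. 77. -0. 15.]
step -2.2 0.3 99.6 0.0
```

View pics/m3.png

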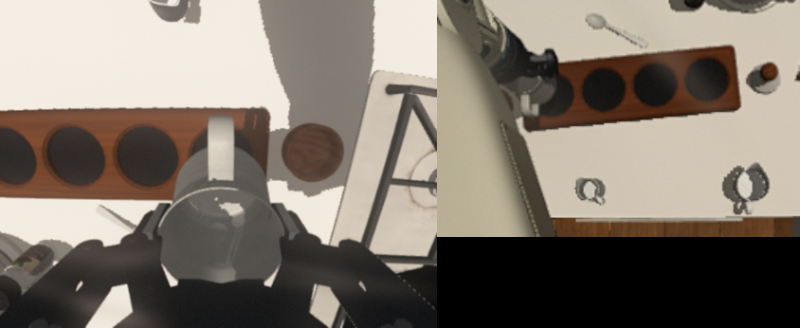

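The jug is held upright with its handle to the front; recesses show at (147,155) and (75,155), and the sugar pot at (313,152). I'll check the stand position from this wrist view before lowering.

```bash
cat > holes.py <<'E'
from h import *
def holes(c):
    px=c['pixels'].astype(int); dark=((px[...,0]-px[...,2]<16)&(px.max(2)<70)).astype(np.uint8)
    n,L,st,ce=cv2.connectedComponentsWithStats(dark)
    for i in range(1,n):
        s=st[i]
        if 800<s[4]<9000 and s[0]>0:
            k=cv2.findContours((L==i).astype(np.uint8),0,1)[0][0]
            w=np.array([onz(c,*p,.012)[:2] for p in cv2.convexHull(k)[:,0].astype(float)])*1000
            (x,y),r=cv2.minEnclosingCircle(w.astype(np.float32)); M=cv2.moments(w.astype(np.float32))
            print('rect',s[:4],'ctr',round(M['m10']/M['m00'],1),round(M['m01']/M['m00'],1),'diam',round(2*r,1),round(2*np.sqrt(abs(M['m00'])/np.pi),1))
if __name__=='__main__': holes(cap('wrist'))
E
python3 holes.py
```

```text
rect [ 59 149  64  66] ctr 630.2 123.6 diam 78.6 76.6
rect [140 148  69  68] ctr 621.2 222.2 diam 79.1 77.8
```

```bash
python3 -m creep '[[-2,1,40,0],[-2,1,75,0],[-2,1,85,0],[-2,1,85,0]]' 0; python3 to.py .6122 .3196 .0765 185.5
```

```text
clock: 9.7
ee_pos: [0.6127, 0.3196, 0.1018]
eef_rot: [-180.0, -0.0, -174.5]
ft_force: [-0.8, 0.1, -1.3]
gripper_width: 0.0632
grasp_force: 66.8
clock 9.7 pos [0.6127 0.3196 0.1018] yaw 185.5 joints [21. 32.  8. 66.  0. 15.]
step 0.5 0.1 25.3 -0.0
```

```bash
python3 -m creep '[[0,0,8,0],[0,0,16,0],[0,0,22,0],[0,0,26,0],[0,0,26,0]]' 0; python3 to.py .6122 .3196 .0755 185.5
```

```text
clock: 10.32
ee_pos: [0.6128, 0.32, 0.0756]
eef_rot: [180.0, 0.0, -174.5]
ft_force: [-0.9, -0.4, 0.1]
gripper_width: 0.0631
grasp_force: 67.0
clock 10.32 pos [0.6128 0.32   0.0756] yaw 185.5 joints [21. 33.  6. 63. -0. 15.]
step 0.6 -0.4 0.1 0.0
```

```bash
python3 -m creep '[[0,0,1,0],[0,0,1,0],[0,0,1,0],[0,0,1,0]]' 1; python3 -m creep '[[0,0,-15,0],[0,0,-60,0],[0,0,-120,0],[0,0,-120,0]]' 1; python3 to.py .4402 -.0521 .19 170; python3 - <<'E'
from h import *
c=cap('wrist','w4.png'); cap('top','t4.png')
E
```

```text
clock: 10.82
ee_pos: [0.6128, 0.32, 0.0743]
eef_rot: [180.0, 0.0, -174.5]
ft_force: [0.2, -0.1, -0.3]
gripper_width: 0.0854
grasp_force: 0.0
clock: 11.32
ee_pos: [0.6145, 0.3207, 0.2012]
eef_rot: [179.8, 0.6, -174.5]
ft_force: [-0.8, 0.4, 0.2]
gripper_width: 0.0853
grasp_force: 0.0
clock 11.32 pos [0.6145 0.3207 0.2012] yaw 185.5 joints [21. 29. 18. 78. -0. 15.]
step 209.4 -354.3 11.2 15.5
```

View pics/w4.png

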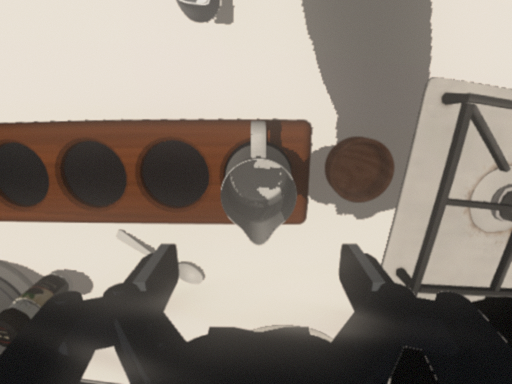

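The large jug sits in the left recess (258,180) with its handle to the front. Next is the medium.

```bash
python3 -m creep '[[30,-51,0,2],[60,-102,0,6],[90,-153,0,10],[120,-204,10,15],[150,-255,30,15],[180,-306,50,15],[209,-354,61,15],[209,-354,61,15],[209,-354,61,15]]' 1; python3 to.py .4402 -.0521 .053 170
```

```text
clock: 12.55
ee_pos: [0.4385, -0.0525, 0.133]
eef_rot: [180.0, -0.0, 170.4]
ft_force: [0.6, -0.5, 1.0]
gripper_width: 0.0855
grasp_force: 0.0
clock 12.55 pos [ 0.4385 -0.0525  0.133 ] yaw 170.4 joints [-18.   8. -24.  58.   0.  -8.]
step -1.6 0.6 80.0 0.4
```

```bash
python3 -m creep '[[-1,0,40,0],[-1,0,70,0],[-1,0,80,0],[-1,0,80,0]]' 1; python3 -m creep '[[0,0,0,0],[0,0,0,0],[0,0,0,0],[0,0,0,0],[0,0,0,0]]' 0; python3 -m creep '[[0,0,-30,0],[0,0,-80,0],[0,0,-130,0],[0,0,-130,0]]' 0;  python3 to.py .6212 .2218 .19 185.4
```

```text
clock: 13.05
ee_pos: [0.4399, -0.0519, 0.0533]
eef_rot: [180.0, -0.0, 170.6]
ft_force: [-0.9, -0.1, 0.7]
gripper_width: 0.0854
grasp_force: 0.0
clock: 13.68
ee_pos: [0.4404, -0.0527, 0.0548]
eef_rot: [180.0, 0.1, 170.5]
ft_force: [-2.1, 1.8, 9.7]
gripper_width: 0.0561
grasp_force: 63.5
clock: 14.18
ee_pos: [0.4414, -0.0532, 0.1872]
eef_rot: [-179.9, 0.4, 170.5]
ft_force: [0.3, -0.6, -2.5]
gripper_width: 0.0563
grasp_force: 65.4
clock 14.18 pos [ 0.4414 -0.0532  0.1872] yaw 170.5 joints [-18.   6. -18.  65.   0.  -8.]
step -132.0 300.9 -2.8 -14.9
```

```bash
python3 -m creep '[[-22,50,-2,-3],[-44,100,-2,-6],[-66,150,-2,-9],[-88,200,-2,-12],[-110,251,-2,-15],[-132,301,-2,-15],[-132,301,-2,-15],[-132,301,-2,-15]]' 0;  python3 to.py .6212 .2218 .09 185.4
```

```text
clock: 15.18
ee_pos: [0.6189, 0.2224, 0.1841]
eef_rot: [-180.0, -0.1, -174.5]
ft_force: [0.3, -0.7, -1.4]
gripper_width: 0.0561
grasp_force: 65.4
clock 15.18 pos [0.6189 0.2224 0.1841] yaw 185.5 joints [12. 27. 11. 74. -0.  7.]
step -2.2 -0.8 94.1 0.1
```

```bash
python3 -m creep '[[-1,-1,40,0],[-1,-1,80,0],[-1,-1,94,0],[-1,-1,94,0]]' 0;  python3 to.py .6212 .2218 .067 185.4
```

```text
clock: 15.68
ee_pos: [0.6202, 0.2208, 0.0913]
eef_rot: [-180.0, -0.1, -174.5]
ft_force: [1.4, 0.7, -1.0]
gripper_width: 0.0564
grasp_force: 65.3
clock 15.68 pos [0.6202 0.2208 0.0913] yaw 185.5 joints [12. 29.  2. 62. -0.  7.]
step -1.1 0.9 24.3 0.1
```

```bash
python3 -m creep '[[-1,1,8,0],[-1,1,16,0],[-1,1,22,0],[-1,1,25,0],[-1,1,25,0]]' 0; python3 -m creep '[[0,0,0,0],[0,0,0,0],[0,0,0,0],[0,0,0,0]]' 0.82; python3 -m creep '[[0,0,-15,0],[0,0,-60,0],[0,0,-120,0],[0,0,-120,0]]'; python3 to.py .4505 -.2048 .12 204; python3 - <<'E'
from h import *
c=cap('wrist','w5.png')
E
```

```text
clock: 16.3
ee_pos: [0.6213, 0.2227, 0.0669]
eef_rot: [-180.0, 0.0, -174.5]
ft_force: [-2.9, -0.2, 3.5]
gripper_width: 0.0566
grasp_force: 66.0
clock: 16.8
ee_pos: [0.6215, 0.2227, 0.0662]
eef_rot: [-180.0, -0.0, -174.5]
ft_force: [-0.7, -0.7, -0.9]
gripper_width: 0.0701
grasp_force: 0.0
clock: 17.3
ee_pos: [0.6235, 0.2232, 0.1928]
eef_rot: [179.9, 0.6, -174.5]
ft_force: [0.6, -0.5, -0.8]
gripper_width: 0.0701
grasp_force: 0.0
clock 17.3 pos [0.6235 0.2232 0.1928] yaw 185.5 joints [12. 26. 12. 75.  0.  7.]
step 213.3 -409.4 72.8 -18.5
```

View pics/w5.png

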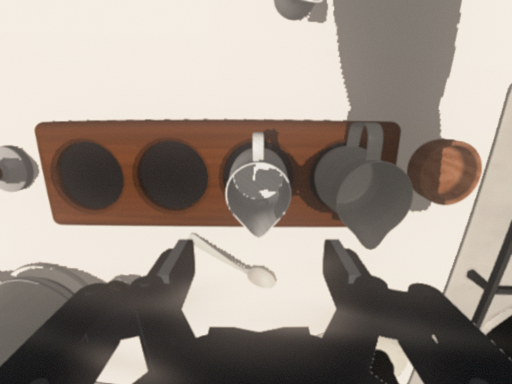

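The medium is placed at (258,185), handle to the front, next to the large. Now the small, keeping the reduced opening.

```bash
python3 -m creep '[[27,-51,0,0],[54,-102,0,-4],[81,-153,0,-8],[108,-205,0,-14],[135,-256,10,-18],[162,-307,30,-18],[189,-358,50,-18],[213,-409,73,-18],[213,-409,73,-18],[213,-409,73,-18]]'; python3 to.py .4505 -.2048 .043 204; python3 - <<'E'
from h import *
c=cap('wrist','w6.png')
E
```

```text
clock: 18.6
ee_pos: [0.4483, -0.2047, 0.1129]
eef_rot: [179.9, -0.0, -156.6]
ft_force: [-0.1, 0.6, -0.2]
gripper_width: 0.0703
grasp_force: 0.0
clock 18.6 pos [ 0.4483 -0.2047  0.1129] yaw 203.4 joints [-34.  14. -20.  56.   0. -58.]
step -1.9 -1.0 69.9 -0.6
```

View pics/w6.png

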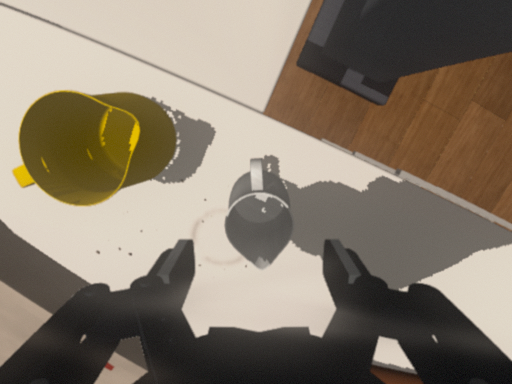

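The small jug is at (260,215), centred between the fingers with its handle straight back, and the yellow one is clear at (85,150). Descending now.

```bash
python3 -m creep '[[-1,-1,40,-1],[-1,-1,60,-1],[-1,-1,70,-1],[-1,-1,70,-1]]'; python3 -m creep '[[0,0,0,0],[0,0,0,0],[0,0,0,0],[0,0,0,0],[0,0,0,0]]' 0; python3 -m creep '[[0,0,-30,0],[0,0,-80,0],[0,0,-130,0],[0,0,-130,0]]' 0;  python3 to.py .6301 .1238 .18 185.2
```

```text
clock: 19.15
ee_pos: [0.4503, -0.2046, 0.0433]
eef_rot: [180.0, -0.0, -155.4]
ft_force: [0.1, -0.5, 1.0]
gripper_width: 0.0703
grasp_force: 0.0
clock: 19.77
ee_pos: [0.4506, -0.2053, 0.0447]
eef_rot: [-179.9, 0.1, -155.5]
ft_force: [-0.0, 3.0, 8.2]
gripper_width: 0.0471
grasp_force: 61.8
clock: 20.27
ee_pos: [0.4516, -0.2065, 0.1775]
eef_rot: [-179.6, 0.2, -155.5]
ft_force: [-0.0, -0.7, -3.1]
gripper_width: 0.047
grasp_force: 63.2
clock 20.27 pos [ 0.4516 -0.2065  0.1775] yaw 204.5 joints [-34.  11. -13.  65.   0. -59.]
step -299.4 226.5 -2.5 19.3
```

```bash
python3 -m creep '[[-43,32,-2,3],[-86,65,-2,6],[-128,97,-2,9],[-171,129,-2,12],[-214,162,-2,15],[-257,194,-2,19],[-299,226,-2,19],[-299,226,-2,19],[-299,226,-2,19]]' 0; python3 -m creep '[[-1,0,40,0],[-1,0,80,0],[-1,0,98,0],[-1,0,98,0]]' 0;  python3 to.py .6301 .1238 .0565 185.2
```

```text
clock: 21.4
ee_pos: [0.6278, 0.1243, 0.1742]
eef_rot: [-180.0, -0.1, -174.5]
ft_force: [0.2, -0.6, -0.3]
gripper_width: 0.0467
grasp_force: 63.1
clock: 21.9
ee_pos: [0.6281, 0.123, 0.076]
eef_rot: [-180.0, -0.2, -174.6]
ft_force: [-0.2, 0.9, -1.4]
gripper_width: 0.047
grasp_force: 63.0
clock 21.9 pos [0.6281 0.123  0.076 ] yaw 185.4 joints [ 4. 29. -2. 59. -0. -2.]
step -2.1 0.6 19.5 0.2
```

```bash
python3 -m creep '[[-1,0,7,0],[-1,0,14,0],[-1,0,19,0],[-1,0,20,0],[-1,0,20,0]]' 0; python3 -m creep '[[0,0,0,0],[0,0,0,0],[0,0,0,0],[0,0,0,0]]' 0.74; python3 -m creep '[[0,0,-15,0],[0,0,-60,0],[0,0,-120,0],[0,0,-120,0]]'; python3 to.py .4331 .2407 .12 222; python3 - <<'E'
from h import *
c=cap('wrist','w7.png')
E
```

```text
clock: 22.52
ee_pos: [0.6304, 0.1245, 0.0573]
eef_rot: [180.0, 0.0, -174.5]
ft_force: [0.2, 1.1, -2.0]
gripper_width: 0.0469
grasp_force: 63.0
clock: 23.02
ee_pos: [0.6304, 0.1244, 0.0574]
eef_rot: [-180.0, 0.0, -174.5]
ft_force: [-0.7, 0.4, 0.3]
gripper_width: 0.0631
grasp_force: 0.0
clock: 23.52
ee_pos: [0.6324, 0.1246, 0.1837]
eef_rot: [-180.0, 0.6, -174.5]
ft_force: [-0.1, 0.8, -1.2]
gripper_width: 0.0633
grasp_force: 0.0
clock 23.52 pos [0.6324 0.1246 0.1837] yaw 185.5 joints [ 4. 25.  8. 72.  0. -2.]
step 187.3 134.7 63.7 -36.5
```

View pics/w7.png

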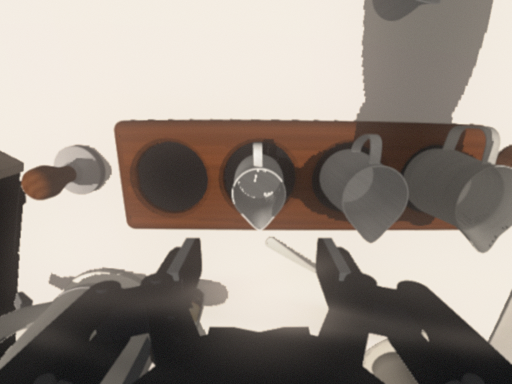

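The small is placed at (258,185), handle to the front, leaving recess (172,178) by the tamper free. Now the mini.

```bash
python3 -m creep '[[47,33,0,-8],[94,67,0,-18],[140,100,10,-28],[187,135,50,-37],[187,135,72,-37],[187,135,72,-37],[187,135,72,-37]]'; python3 to.py .4331 .2407 .032 222; python3 - <<'E'
from h import *
c=cap('wrist','w8.png')
E
```

```text
clock: 24.45
ee_pos: [0.432, 0.2407, 0.1059]
eef_rot: [-180.0, 0.0, -137.5]
ft_force: [-0.1, -0.3, -0.1]
gripper_width: 0.0637
grasp_force: 0.0
clock 24.45 pos [0.432  0.2407 0.1059] yaw 222.5 joints [ 19.  14. -21.  55.  -0. -23.]
step -0.8 -0.8 73.9 0.5
```

View pics/w8.png

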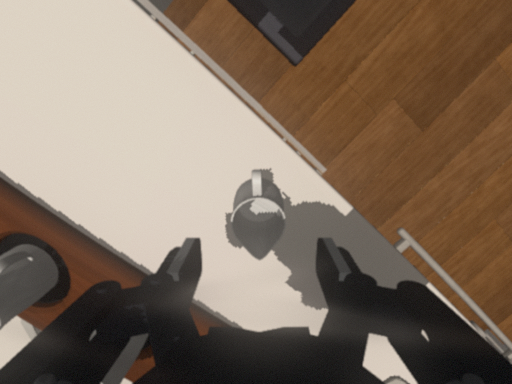

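The mini is at (259,213), centred and aligned. Grasp it.

```bash
python3 -m creep '[[0,-1,40,0],[0,-1,60,0],[0,-1,73,0],[0,-1,73,0]]'; python3 -m creep '[[0,0,0,0],[0,0,0,0],[0,0,0,0],[0,0,0,0],[0,0,0,0]]' 0; python3 -m creep '[[0,0,-40,0],[0,0,-90,0],[0,0,-145,0],[0,0,-145,0]]' 0;  python3 to.py .6391 .0260 .18 185.2
```

```text
clock: 25.0
ee_pos: [0.4323, 0.2399, 0.0322]
eef_rot: [180.0, -0.0, -137.5]
ft_force: [0.3, 0.2, -0.9]
gripper_width: 0.0631
grasp_force: 0.0
clock: 25.62
ee_pos: [0.4326, 0.2404, 0.0336]
eef_rot: [-179.9, 0.1, -137.5]
ft_force: [-1.2, -1.1, 5.2]
gripper_width: 0.0385
grasp_force: 60.8
clock: 26.12
ee_pos: [0.4338, 0.2409, 0.182]
eef_rot: [-179.8, 0.5, -137.5]
ft_force: [0.1, 1.4, -1.7]
gripper_width: 0.0383
grasp_force: 61.1
clock 26.12 pos [0.4338 0.2409 0.182 ] yaw 222.5 joints [ 19.  11. -13.  66.   0. -23.]
step -6.0 -297.1 2.0 37.3
```

```bash
python3 -m creep '[[-1,-55,0,6],[-2,-110,0,14],[-3,-165,0,22],[-4,-220,0,30],[-5,-270,0,37],[-6,-297,0,37],[-6,-297,0,37],[-6,-297,0,37]]' 0; python3 to.py .6391 .0260 .065 185.2; python3 holes.py
```

```text
clock: 27.12
ee_pos: [0.6363, 0.0257, 0.1767]
eef_rot: [180.0, -0.1, -174.5]
ft_force: [-0.4, 0.0, -0.1]
gripper_width: 0.0387
grasp_force: 61.0
clock 27.12 pos [0.6363 0.0257 0.1767] yaw 185.5 joints [ -5.  25.   6.  72.   0. -11.]
step -2.8 0.1 111.7 0.3
rect [226 150  71  62] ctr 635.8 27.9 diam 79.2 75.1
rect [313 150  46  70] ctr 630.2 111.2 diam 80.0 58.9
```

```bash
python3 -m creep '[[-2,1,40,0],[-2,1,80,0],[-2,1,111,0],[-2,1,111,0],[-2,1,111,0]]' 0; python3 to.py .6388 .0265 .0455 185.2;  python3 -m creep '[[0,0,7,0],[0,0,14,0],[0,0,18,0],[0,0,19,0],[0,0,19,0]]' 0
```

```text
clock: 27.8
ee_pos: [0.6393, 0.027, 0.0679]
eef_rot: [-180.0, 0.1, -174.4]
ft_force: [0.3, -0.6, -0.9]
gripper_width: 0.0382
grasp_force: 61.0
clock 27.8 pos [0.6393 0.027  0.0679] yaw 185.6 joints [ -5.  29.  -3.  58.   0. -11.]
step 0.6 -0.4 22.4 0.4
clock: 28.42
ee_pos: [0.6389, 0.0264, 0.0472]
eef_rot: [180.0, -0.0, -174.5]
ft_force: [-0.2, 1.0, -0.6]
gripper_width: 0.0386
grasp_force: 61.0
```

```bash
python3 -m creep '[[0,0,1,0],[0,0,2,0],[0,0,2,0]]' 0; python3 -m creep '[[0,0,0,0],[0,0,0,0],[0,0,0,0],[0,0,0,0]]' 0.65; python3 -m creep '[[0,0,-15,0],[0,0,-60,0],[0,0,-115,0],[0,0,-115,0]]';  python3 -m creep '[[60,0,-20,0],[120,0,-40,0],[170,0,-40,0],[170,0,-40,0],[170,0,-40,0],[170,0,-40,0]]'; python3 - <<'E'
from fit import *
P=dict(jug_mini=(.6388,.0261),jug_small=(.6299,.1237),jug_medium=(.6211,.2213),jug_large=(.6122,.3189))
C={n:cap(n,n[0]+'9.png') for n in('wrist','top','scene')}
for t,p in P.items():
    V=[];nm=[]
    for n,c in C.items():
        e=proj(c,[*p,J[t][2]/2+.012])
        for m in env.masks_of(n,t):
            ys,xs=np.nonzero(m['pixels'])
            if len(xs) and np.hypot(xs.mean()-e[0],ys.mean()-e[1])<20: V.append((c,m['pixels']));nm.append(n);break
    if V:
        r=fit(t,V,p,True); print(t,nm,'dxy mm',((r.x[:2]-p)*1e3).round(1),'z',r.x[3].round(4),'yaw',np.degrees(r.x[2]).round(1),round(r.fun,3))
for n,t in(('top','tamper'),('top','sugar_pot')):
    for m in env.masks_of(n,t)[:1]: ys,xs=np.nonzero(m['pixels']); print(t,onz(C[n],xs.mean(),ys.mean(),.057 if t=='tamper' else .024).round(3))
a=cv2.imread('pics/w9.png');b=cv2.imread('pics/s9.png')[140:300,90:340];b=cv2.resize(b,None,fx=2,fy=2)
o=np.zeros((384,1012,3),np.uint8);o[:,:512]=a;o[:320,512:]=b;cv2.imwrite('pics/m9.png',cv2.resize(o,(800,303)))
E
```

```text
clock: 28.8
ee_pos: [0.639, 0.0264, 0.0457]
eef_rot: [-180.0, 0.0, -174.5]
ft_force: [-2.7, -0.0, 3.4]
gripper_width: 0.0382
grasp_force: 61.5
clock: 29.3
ee_pos: [0.6389, 0.0264, 0.0452]
eef_rot: [-180.0, -0.0, -174.5]
ft_force: [0.1, -0.3, -0.6]
gripper_width: 0.0555
grasp_force: 0.0
clock: 29.8
ee_pos: [0.641, 0.0263, 0.1662]
eef_rot: [-179.9, 0.5, -174.5]
ft_force: [0.8, -0.9, -0.2]
gripper_width: 0.0554
grasp_force: 0.0
clock: 30.55
ee_pos: [0.4706, 0.0101, 0.2001]
eef_rot: [-180.0, 0.0, -174.5]
ft_force: [-0.3, 0.8, -0.2]
gripper_width: 0.0554
grasp_force: 0.0
jug_mini ['wrist', 'top', 'scene'] dxy mm [5.8 0.8] z 0.0099 yaw -84.8 0.424
jug_small ['wrist', 'top', 'scene'] dxy mm [ 0.2 -2. ] z 0.0137 yaw -88.2 0.401
jug_medium ['top', 'scene'] dxy mm [-0.8  0.2] z 0.0129 yaw -87.5 0.081
jug_large ['wrist', 'top', 'scene'] dxy mm [-3.2  1.9] z 0.0177 yaw -85.8 0.143
tamper [0.621 0.222 0.057]
sugar_pot [0.593 0.433 0.024]
```

View pics/m9.png

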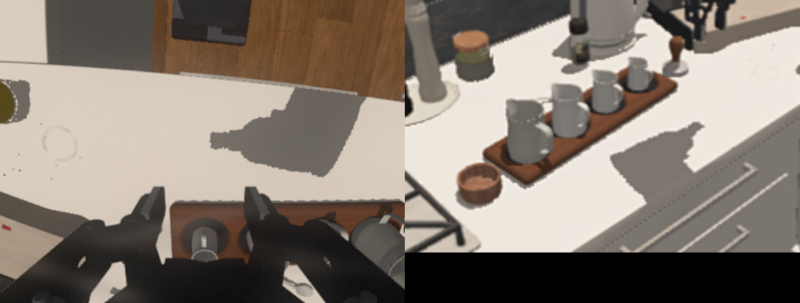

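In the scene view all four stand in size order with handles to the front. The large's fitted z (0.0177) is doubtful because the gripper hides part of it, so I'll look once more from the wrist, closer.

```bash
python3 -m creep '[[-30,60,-30,0],[-60,120,-50,0],[-95,180,-50,0],[-95,240,-50,0],[-95,280,-50,0],[-95,280,-50,0],[-95,280,-50,0]]'; python3 - <<'E'
from fit import *
P=dict(jug_medium=(.6211,.2213),jug_large=(.6122,.3189))
C={n:cap(n,n[0]+'10.png') for n in('wrist','scene')}
for t,p in P.items():
    V=[]
    for n,c in C.items():
        e=proj(c,[*p,J[t][2]/2+.012])
        for m in env.masks_of(n,t):
            ys,xs=np.nonzero(m['pixels'])
            if len(xs) and np.hypot(xs.mean()-e[0],ys.mean()-e[1])<20: V.append((c,m['pixels']));break
    for W in (V,V[:1]):
        r=fit(t,W,p,True); print(t,len(W),'dxy mm',((r.x[:2]-p)*1e3).round(1),'z',r.x[3].round(4),'yaw',np.degrees(r.x[2]).round(1),round(r.fun,3))
E
```

```text
clock: 32.28
ee_pos: [0.5372, 0.298, 0.25]
eef_rot: [-180.0, -0.0, -174.4]
ft_force: [-0.5, -0.5, 0.6]
gripper_width: 0.0553
grasp_force: 0.0
jug_medium 2 dxy mm [-2.  -0.2] z 0.0127 yaw -93.4 0.229
jug_medium 1 dxy mm [11.1 -9.8] z -0.0474 yaw 38.7 0.305
jug_large 2 dxy mm [2.2 1.9] z 0.0065 yaw -84.5 0.085
jug_large 1 dxy mm [3.7 2.5] z 0.0029 yaw -83.9 0.038
```

View pics/w10.png

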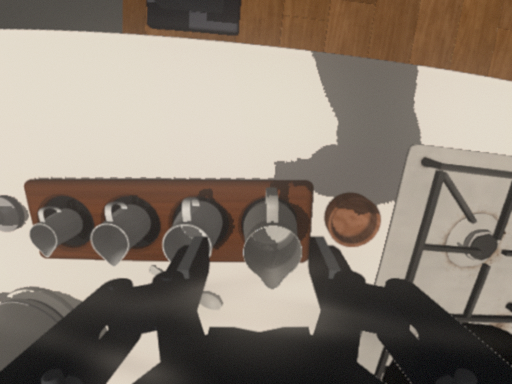

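All four are seated in order with their handles to the front (large at (272,235), mini at (55,230)). With the model's −4.6 mm bias, the large's z comes to about 0.011, so it is on the floor of its recess.

```bash
python3 -c "
from workcell import env
print(env.finish_job())"
```

```text
the job is handed in; nothing more can be done
None
```

The job is handed in: all four jugs stand in the walnut stand in size order, mini by the tamper to large by the sugar pot, handles to the front; no verdict came back, and my final check was by camera only.

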